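# Lock the sprung belt-tensioner wheel with its pin

### The job

Get the belt tensioner ready for a new belt: take the red-handled locking pin from its blue block, put it through the eye of the yellow lug, turn the wheel counter-clockwise (seen from above) against its spring, and hold it there while you find by feel the slot in the plate below and drop the pin into it, pressed fully home so that the pin alone holds the wheel back when you let go. Work gently, never forcing the pin against the tensioner with more than about 60 N, and leave the other things on the table where they lie.

Things in the scene. Friction and masses are not known exactly. Their poses are not given: they have to be found in the camera images.
- tensioner: Belt tensioner unit bolted to the table. Origin on the wheel's vertical axis at table height, z up. Grey round foot (radius 130 mm, top at 20 mm); on it a steel plate 170 x 190 mm, 24 mm thick; above that the aluminium wheel (radius 52 mm, top at 68 mm, axle to 78 mm) with one yellow lug, which points along this body's +y at wheel angle 0.
- plate_top (a point): Point on the wheel's axis at the plate's flat top, 44 mm above the table. The plate's one lock slot goes right through it (24 mm deep), its centre 78 mm from the axis like the eye, 10.5 mm wide in the turning direction, 15 mm radially. It lies under the eye at a wheel angle between 0.7 and 1.1 rad, other each time, fixed during the job, not measured: see it from above (dark) or feel for it.
- wheel (a joint): Wheel angle in rad: 0 at rest against its stop, growing counter-clockwise seen from above, to 1.4 at the far stop. A spring always drives it back to 0: it takes about 2.2 N at the eye to start it and about 4.6 N at 1.1 rad; let go, it flies back.
- eye (a point): Centre of the eye, on the top face of the yellow lug, 53 mm above the table and 78 mm from the wheel's axis; turns with the wheel. The eye is an 11 mm wide vertical hole through the 8 mm thick, 34 mm wide lug, which runs 1 mm above the plate (plate top 9 mm below this point).
- pin: Locking pin, upright, about 90 g. Origin at the bottom of its tip on its axis, z up. Steel shank 9 mm in diameter, 30 mm long, tapering to 5 mm in the lowest 4 mm; above it a red square grip 22 x 22 mm, 44 mm tall (30 to 74 mm above the origin), sides along the pin's x and y. Seated, the grip's underside rests on the lug and the tip is 30 mm below the eye point.
- rack: Blue block 80 x 60 x 40 mm fixed to the table, origin under its centre; the pin stands in the hole in the middle of its top, grip resting on the block (grip from 40 to 84 mm above the table).
- nozzle_cup: White ceramic nozzle cup, 30 mm in diameter, 45 mm tall, standing. Bystander: leave it.
- clamp_jaw: Copper ground clamp jaw, about 75 x 26 x 20 mm, lying. Bystander: leave it.
- tip_cleaner: Steel tip-cleaning tool, about 145 mm long and 8 mm thick, lying. Bystander: leave it.
- tie_hook: Bent galvanized tie-down hook of 10 mm bar, about 120 mm long, lying. Bystander: leave it.
Mind the look-alikes: they are no part of the job. Leave any turquoise or white look-alike of the pin alone.

How it is judged:
On the way, in this order (a step that is already met when the one before it is completed fails the run):
1. the wheel is turned against its spring by more than 0.5 rad (value of joint wheel above 0.5 rad), for 0.05 s.
2. with the wheel held there, the pin goes through the eye and at least 8 mm into the slot of the plate (value of joint wheel above 0.6 rad and z of pin in the frame of eye below -0.017 m and horizontal distance between pin and eye below 0.006 m), for 0.1 s.
At the end, for the whole second after the job is handed in: The pin stands through the eye in the plate's slot, its tip at least 26.5 mm below the top of the lug (fully home is 30 mm), within 6 mm of the eye's axis and 0.15 rad of upright; the pin alone holds the wheel at 0.6 to 1.25 rad; pin and wheel at rest (value of joint wheel between 0.6 and 1.25 rad and z of pin in the frame of eye below -0.0265 m and horizontal distance between pin and eye below 0.006 m and angle between pin's own z axis and vertical below 0.15 rad and linear speed of pin below 0.02 m/s and velocity of joint wheel between -0.05 and 0.05 rad/s); the robot touches nothing.
It fails at once if the pin is forced against the tensioner with more than 60 N (contact force between pin and tensioner above 60 N).
It fails at once if the nozzle cup is moved by more than 15 mm (distance of nozzle_cup from where it was at the start of the episode above 0.015 m).
It fails at once if the clamp jaw is moved by more than 15 mm (distance of clamp_jaw from where it was at the start of the episode above 0.015 m).
It fails at once if the tip cleaner is moved by more than 15 mm (distance of tip_cleaner from where it was at the start of the episode above 0.015 m).
It fails at once if the tie-down hook is moved by more than 15 mm (distance of tie_hook from where it was at the start of the episode above 0.015 m).
It also fails if it takes over 72 s, if anything falls off the work surface, if the arm or the gripper's body presses on something with over 40 N, if the wrist force passes 120 N, or if a joint passes its speed limit or range.

### The arm

A 6-joint arm with a two-finger parallel gripper is mounted at the origin on the work surface. World frame = base frame: x ahead of the robot, y to its left, z up, the work surface at z = 0. Lengths are in m, angles in rad, forces in N, time in s.
With the tool pointing down it reaches from about 0.35 to 0.95 m from the base axis. Payload 17.4 kg.
Tool frame: the origin (TCP) lies midway between the tips of the shut fingers; the grasp point (between the pads) lies 19 mm behind it; z points along the fingers, y is the direction in which the jaws open and shut (so a half turn about z gives the same grasp; the last joint's range is limited). The gripper opens to 93 mm and grips with 3 to 60 N. Pads are 15 mm wide; open, the fingers measure 128 mm over their backs; the gripper's body (75 mm by 188 mm) begins 65 mm behind the grasp point.
Start: joints at [-1.356, 0.116, 1.442, -0, 1.584, -0.038], TCP at [0.169, -0.654, 0.186] pointing down, gripper open.
Joint ranges: [-2.83, 2.83], [-0.83, 2.19], [0.07, 2.5], [-1.14, 4.28], [0.01, 3], [-2.97, 2.97]. Speed limits (rad/s): [1.89, 1.89, 2.22, 3.14, 3.14, 3.14].

### API

Orientations are given as a unit quaternion [x, y, z, w].
In Python, from bench import state, capture, calibration, finish_job gives the robot as it stands.
- The arm moves only by the tool send_rows, never from a script. Its argument "series" is a list of rows, each a list of 7 numbers: the shift along the tool's x, y, z in m, then the turn, a rotation vector about the tool's x, y, z in degrees, then the gripper command: -1 is shut, 1 is fully open, values between are in proportion. In form: [[dx, dy, dz, ax, ay, az, grip], ...]. A call has 1 to 20 rows; each row shifts and turns the commanded pose from where the row before left it, along the tool's axes as they then stand; what a row does not reach is not made up. A row lasts 1/10 s, in which the tool goes at most 50 mm and 8.59 degrees, less where a joint would pass 70% of its speed; a pose out of reach is approached as far as the arm can. A call is refused whole if a number of a shift passes 0.05 or a number of a turn 8.59, either way. A call with a gripper value outside its range is refused whole. The fingers move at their own pace and stop on an object; "grip_force" is the grip in N (left out, the last holds). Time passes only in rows, so rows that do not move let the fingers close. It gives the time, the measured TCP pose, the force and the opening at its end, in the units of the state.
- state(): the state, without advancing time (a new reading comes with each control period).
- capture(name): name is "scene" or "top" or "wrist"; returns the picture (480x640x3 uint8, red, green, blue); there is no depth.
- calibration(name): a dict with "fx", "fy", "cx", "cy" (pixels), "R" (3x3) and "t" (3): a world point X has camera coordinates R X + t. Camera axes: x right, y down, z forward; pixel columns grow to the right and rows downward; lengths in m; the calibration is good to about 2 mm. A picture is of the moment at which its call begins: read the wrist's pose just before it. calibration takes no time and is no camera call; for the wrist camera it gives the pose at the moment of the call.
- finish_job(): hands the job in, once; it reports no verdict.
The state is a dict: "time": time; "joint_positions": joint angles; "qd": joint speeds; "tau": joint torques, N m; "ee_pos": TCP position; "tcp_rot": TCP orientation; "wrist_force": force on the tool from outside, world axes, zero at the start; "moment": the same for the moment, N m; "width": opening from 0.0 (shut) to 1.0 (fully open).
Only numpy, scipy, OpenCV 4.12 (cv2) and the standard library are available. Lean on these libraries where they do the work, as an engineer would, in place of code of your own. Each camera call takes 0.05 s, during which the arm holds its last target.

## Working session

There is one attempt and no reset: what is moved stays moved. The work goes in short steps, Python scripts to look and compute and a tool call to move; the robot and the scene stay as the last step left them, time stands still between calls to the robot, and variables do not carry over. Pictures are saved under pics/ and viewed, and the job is handed in when it is done.

Besides the shell and the picture viewer there is one more tool, called after "Call:" by a JSON object that holds its "method" and its "body", one argument or row to a line. send_rows: Moves the arm, as the interface text tells. Its arguments: {"type":"object","properties":{"series":{"type":"array","items":{"type":"array","items":{"type":"number"}}},"grip_force":{"type":"number"}},"required":["series"]}

```bash
mkdir -p pics; ls; python3 - <<'E'
from bench import state,capture,calibration
import cv2
print(state())
for n in ("scene","top","wrist"):
    c=calibration(n); print(n,c)
    cv2.imwrite(f"pics/{n}0.png",capture(n)[:,:,::-1])
E
```

```text
pics
{'time': 0.0, 'joint_positions': array([-1.35580489e+00,  1.16493712e-01,  1.44227070e+00, -3.06672832e-06,
        1.58401658e+00, -3.78281385e-02]), 'qd': array([ 0.00079321, -0.00144304, -0.00145358,  0.00103341,  0.00196163,
        0.00107708]), 'tau': array([ 2.14537780e-03, -7.21249151e+01, -6.22616529e+01,  7.79165514e-02,
        2.38099764e-02, -1.01442720e-04]), 'ee_pos': array([ 0.16875965, -0.65330525,  0.18569662]), 'tcp_rot': array([ 9.92020744e-01,  1.26073355e-01, -5.40911535e-05, -5.91706661e-04]), 'wrist_force': array([-0.54222001, -0.03631002,  0.34328034]), 'moment': array([-0.01826398, -0.06196479,  0.01685158]), 'width': 1.0022176739218447}
scene {'fx': 609.9079459100394, 'fy': 609.9079459100394, 'cx': 316.9907537744652, 'cy': 247.08155921604344, 'R': array([[ 7.14063314e-01,  7.00080896e-01, -5.67525065e-04],
       [ 3.67568218e-01, -3.75599188e-01, -8.50775443e-01],
       [-5.95824797e-01,  6.07298929e-01, -5.25529088e-01]]), 't': array([-0.43724358, -0.12286963,  1.73583165])}
top {'fx': 452.4728718367665, 'fy': 452.4728718367665, 'cx': 323.83638276718074, 'cy': 240.75354549071224, 'R': array([[ 5.13213230e-04, -9.99655594e-01, -2.62379428e-02],
       [-9.99472381e-01,  3.39340317e-04, -3.24783807e-02],
       [ 3.24760985e-02,  2.62407675e-02, -9.99127982e-01]]), 't': array([0.04718282, 0.58646074, 0.98487803])}
wrist {'fx': 360.1919128602663, 'fy': 360.1919128602663, 'cx': 310.22001347605124, 'cy': 242.7381716184177, 'R': array([[ 0.24975491, -0.96830756, -0.00171916],
       [-0.92492469, -0.23908992,  0.29555089],
       [-0.28659519, -0.07222519, -0.95532545]]), 't': array([-0.67435014, -0.03483414,  0.39251253])}
```

View pics/top0.png

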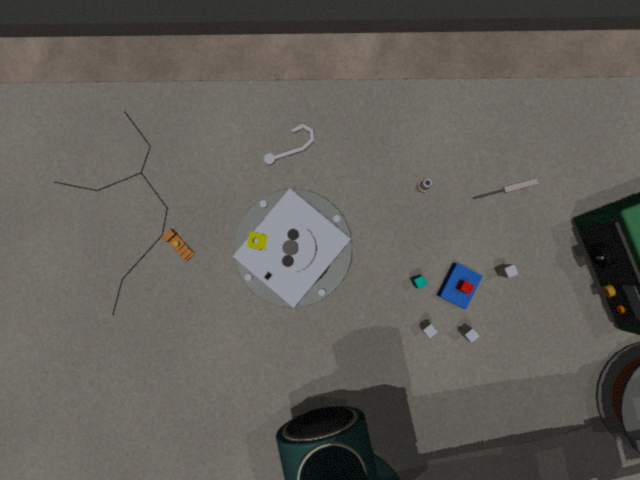

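View pics/scene0.png

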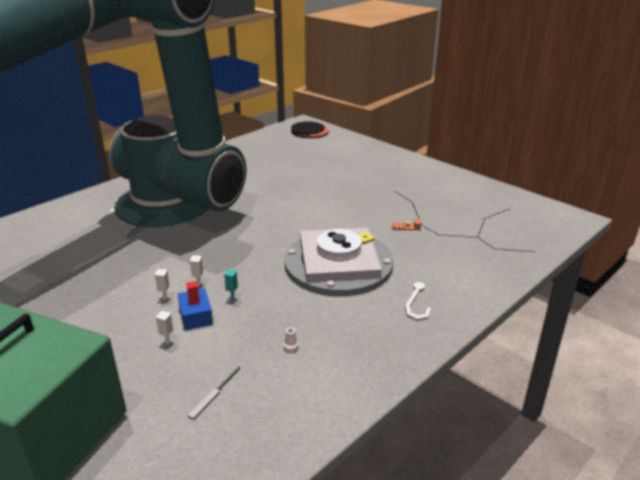

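View pics/wrist0.png

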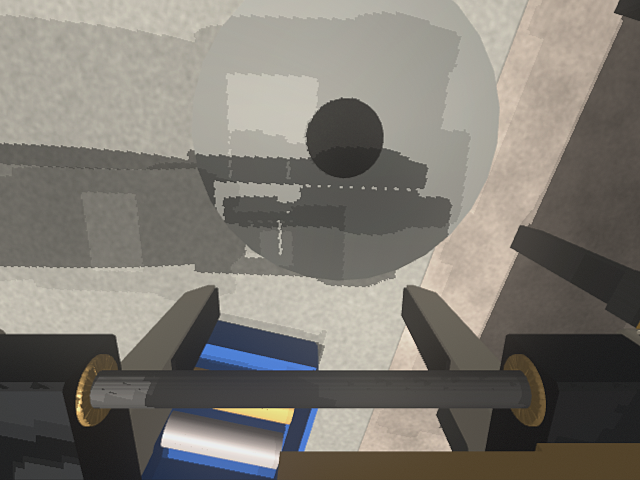

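The top view shows the red grip at about (465,286) on the blue block at (460,286). There is a turquoise look-alike at (419,282) and white ones at (511,270), (471,334) and (429,330). The tensioner axis is near (291,247), the yellow lug at (257,241), and a dark slot at (268,275). Next I'll enlarge these.

```bash
python3 - <<'E'
import cv2
im=cv2.imread("pics/top0.png")
a=cv2.resize(im[180:315,225:360],None,fx=4.4,fy=4.4,interpolation=cv2.INTER_CUBIC)
cv2.imwrite("pics/c_t.png",a)
a=cv2.resize(im[250:350,400:530],None,fx=6,fy=6,interpolation=cv2.INTER_CUBIC)
cv2.imwrite("pics/c_r.png",a)
E
```

```text
(no output)
```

View pics/c_t.png

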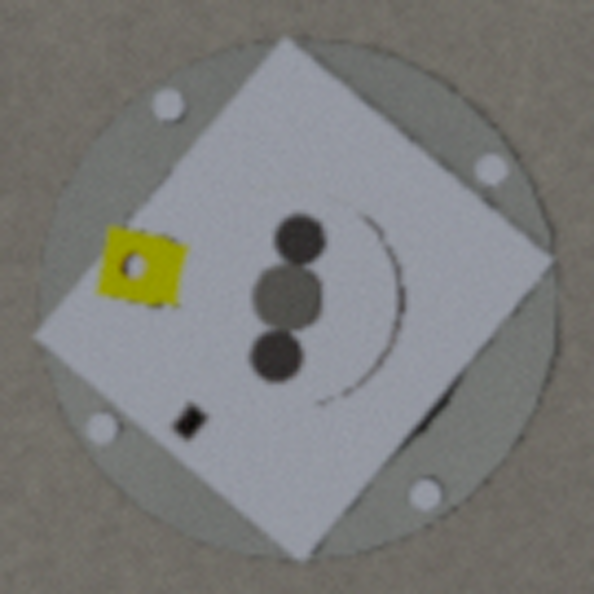

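View pics/c_r.png

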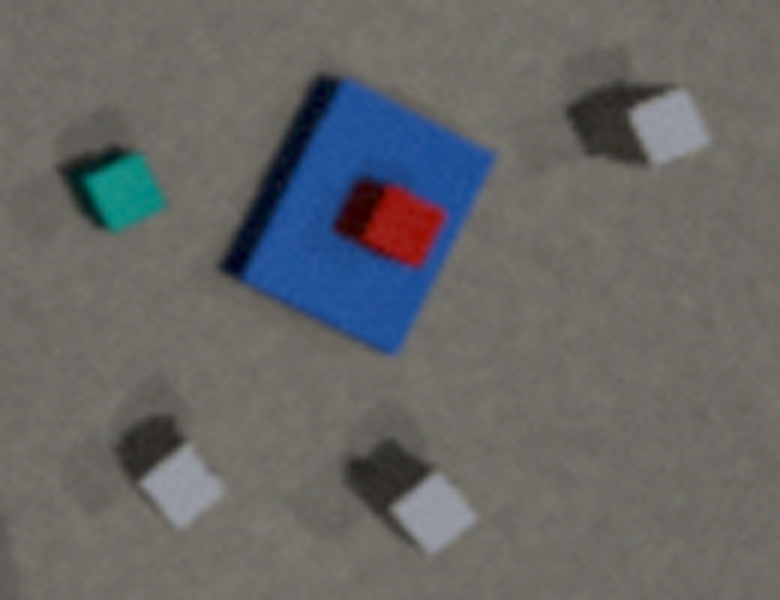

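```bash
cat > h.py <<'E'
import numpy as np
from bench import state,capture,calibration
import cv2
def ray(n,u,v,z,c=None):
    c=c or calibration(n); R=np.array(c["R"]);t=np.array(c["t"])
    d=R.T@np.array([(u-c["cx"])/c["fx"],(v-c["cy"])/c["fy"],1]); o=-R.T@t
    return o+d*(z-o[2])/d[2]
def proj(n,X,c=None):
    c=c or calibration(n); p=np.array(c["R"])@X+np.array(c["t"])
    return np.array([c["fx"]*p[0]/p[2]+c["cx"],c["fy"]*p[1]/p[2]+c["cy"]])
E
python3 - <<'E'
from h import *
def T(x,y): return ((x+.5)/4.4-.5+225,(y+.5)/4.4-.5+180)
def K(x,y): return ((x+.5)/6-.5+400,(y+.5)/6-.5+250)
P=lambda p,z:ray("top",*p,z)
ax=P(T(288,298),.078);eye=P(T(134,265),.053);sl=P(T(190,421),.044)
pc=[P(T(*q),.044) for q in [(287,38),(552,261),(303,560),(36,336)]]
print("axle",ax,"eye",eye,np.hypot(*(eye-ax)[:2]),"slot",sl,np.hypot(*(sl-ax)[:2]))
print("plate mean",np.mean(pc,0),[np.linalg.norm(pc[i]-pc[i-1]) for i in range(4)])
for i in range(4): d=pc[i]-pc[i-1];print(np.degrees(np.arctan2(d[1],d[0])))
# foot
print("foot bbox", P(T(298,40),.02),P(T(298,560),.02),P(T(38,300),.02),P(T(558,300),.02))
bo=[P(T(*q),.02) for q in [(168,105),(491,170),(426,494),(102,429)]];print("bolts mean",np.mean(bo,0))
a=lambda v:np.arctan2(v[1],v[0])
print("eye ang",a(eye-ax),"slot ang",a(sl-ax), (a(sl-ax)-a(eye-ax)+np.pi)%(2*np.pi)-np.pi)
g=[P(K(*q),.084) for q in [(385,183),(445,208),(420,267),(362,243)]]
print("grip",np.mean(g,0),[np.linalg.norm(g[i]-g[i-1]) for i in range(4)])
for i in range(4): d=g[i]-g[i-1];print(np.degrees(np.arctan2(d[1],d[0])))
b=[P(K(*q),.04) for q in [(340,80),(495,155),(395,353),(245,278)]]
print("rack",np.mean(b,0),[np.linalg.norm(b[i]-b[i-1]) for i in range(4)])
for i in range(4): d=b[i]-b[i-1];print(np.degrees(np.arctan2(d[1],d[0])))
for n,q in dict(teal=(123,190),w1=(670,125),w2=(435,513),w3=(182,487)).items(): print(n,P(K(*q),.08))
print("cup",P((427,183),.045),"cleaner",P((474,197),0),P((538,181),0),"hook",P((269,158),0),P((313,130),0),"jaw",P((165,234),.0),P((193,260),0))
E
```

```text
axle [0.57074996 0.11476246 0.078     ] eye [0.58704237 0.1914572  0.053     ] 0.07840615254437874 slot [0.51192743 0.16548203 0.044     ] 0.0776695830871427
plate mean [0.57124765 0.11523265 0.044     ] [np.float64(0.18895715284035186), np.float64(0.16802521217826688), np.float64(0.18735665646625554), np.float64(0.1688140196005108)]
-40.03194651071001
-130.18022311389228
140.2082182540595
50.3642430092749
foot bbox [0.70018006 0.11601598 0.02      ] [0.4425133  0.11529971 0.02      ] [0.57079008 0.2452097  0.02      ] [ 0.57080791 -0.01301031  0.02      ]
bolts mean [0.57126759 0.11645661 0.02      ]
eye ang 1.3614761710286305 slot ang 2.43003125401479 1.06855508298616
grip [ 0.49059885 -0.24243818  0.084     ] [np.float64(0.021573292275618106), np.float64(0.021557856171024004), np.float64(0.021498436487219386), np.float64(0.02080833638418592)]
-21.32657827860892
-112.71729813686052
156.68024942589503
67.47459222663096
rack [ 0.49063617 -0.24310653  0.04      ] [np.float64(0.07737109569601033), np.float64(0.05990698601665438), np.float64(0.07797121305268523), np.float64(0.05826195669888998)]
-25.89737328229325
-116.01600841269779
152.8906599677294
63.407613406093716
teal [ 0.50197623 -0.14983588  0.08      ]
w1 [ 0.52415657 -0.33302113  0.08      ]
w2 [ 0.39404231 -0.25331073  0.08      ]
w3 [ 0.40230721 -0.16895269  0.08      ]
cup [ 0.70764156 -0.17220423  0.045     ] cleaner [ 0.68338596 -0.28430855  0.        ] [ 0.71836845 -0.42452506  0.        ] hook [0.77245899 0.17058075 0.        ] [0.83509857 0.07191798 0.        ] jaw [0.60206568 0.40394799 0.        ] [0.54383933 0.34005219 0.        ]
```

```bash
cat >> h.py <<'E'
from scipy.spatial.transform import Rotation as Ro
def plan(pos,yaw):
    """total shift in current tool frame, z-turn deg, to TCP pos with tool x at yaw deg, tool down; turn first/last irrelevant: shift given in present axes and in final axes"""
    s=state(); R=Ro.from_quat(s["tcp_rot"]); y=np.radians(yaw)
    Rt=Ro.from_matrix(np.array([[np.cos(y),np.sin(y),0],[np.sin(y),-np.cos(y),0],[0,0,-1]]))
    d=np.array(pos)-s["ee_pos"]
    np.set_printoptions(precision=4,suppress=True)
    print("t",round(s["time"],2),"ee",s["ee_pos"],"F",s["wrist_force"],"w",round(s["width"],3),"q6",s["joint_positions"][5])
    x=R.as_matrix()[:,0]; print("yaw",np.degrees(np.arctan2(x[1],x[0])))
    print("shift present axes",R.inv().apply(d),"final axes",Rt.inv().apply(d),"turn",np.degrees((R.inv()*Rt).as_rotvec()))
E
python3 - <<'E'
from h import *
c=calibration("wrist");print("cam",-c["R"].T@c["t"],proj("wrist",state()["ee_pos"],c))
plan([.25,-.40,.26],67.5); plan([.4906,-.2427,.20],67.5)
E
```

```text
cam [ 0.24869666 -0.63296237  0.38421297] [310.40942161 276.70925495]
t 0.15 ee [ 0.1688 -0.6534  0.1859] F [ 0.027  -0.2293 -0.175 ] w 1.002 q6 -0.03778003161806671
yaw 14.483485225833254
shift present axes [ 0.142  -0.2251 -0.0739] final axes [ 0.2652 -0.0219 -0.0741] turn [ -0.046   -0.0259 -53.0165]
t 0.15 ee [ 0.1688 -0.6534  0.1859] F [ 0.027  -0.2293 -0.175 ] w 1.002 q6 -0.03778003161806671
yaw 14.483485225833254
shift present axes [ 0.4143 -0.3171 -0.0138] final axes [ 0.5026  0.1402 -0.0141] turn [ -0.046   -0.0259 -53.0165]
```

Call:
{"method": "send_rows", "body": {
  "series": [
    [0.018, -0.028, -0.009, 0, 0, 0, 1],
    [0.018, -0.028, -0.009, 0, 0, 0, 1],
    [0.018, -0.028, -0.009, 0, 0, 0, 1],
    [0.018, -0.028, -0.009, 0, 0, 0, 1],
    [0.018, -0.028, -0.009, 0, 0, 0, 1],
    [0.018, -0.028, -0.009, 0, 0, 0, 1],
    [0.018, -0.028, -0.009, 0, 0, 0, 1],
    [0.018, -0.028, -0.009, 0, 0, 0, 1],
    [0, 0, 0, 0, 0, -7.57, 0.3],
    [0, 0, 0, 0, 0, -7.57, 0.3],
    [0, 0, 0, 0, 0, -7.57, 0.3],
    [0, 0, 0, 0, 0, -7.57, 0.3],
    [0, 0, 0, 0, 0, -7.57, 0.3],
    [0, 0, 0, 0, 0, -7.57, 0.3],
    [0, 0, 0, 0, 0, -7.57, 0.3],
    [0, 0, 0, 0, 0, 0, 0.3]
  ]
}}

```text
time: 1.75
ee_pos: [0.2522, -0.4006, 0.2583]
tcp_rot: [0.831, 0.556, -0.0, -0.0]
wrist_force: [-0.2, 0.4, 0.7]
width: 0.653
```

```bash
python3 - <<'E'
from h import *
plan([.4906,-.2427,.20],67.5)
E
```

```text
t 1.75 ee [ 0.2522 -0.4006  0.2583] F [-0.1932  0.3623  0.6641] w 0.653 q6 -0.6720682201030823
yaw 67.61027527698549
shift present axes [0.2368 0.1603 0.0583] final axes [0.2371 0.1599 0.0583] turn [-0.0111 -0.0059  0.1103]
```

Call:
{"method": "send_rows", "body": {
  "series": [
    [0.0296, 0.02, 0.0073, 0, 0, 0, 0.3],
    [0.0296, 0.02, 0.0073, 0, 0, 0, 0.3],
    [0.0296, 0.02, 0.0073, 0, 0, 0, 0.3],
    [0.0296, 0.02, 0.0073, 0, 0, 0, 0.3],
    [0.0296, 0.02, 0.0073, 0, 0, 0, 0.3],
    [0.0296, 0.02, 0.0073, 0, 0, 0, 0.3],
    [0.0296, 0.02, 0.0073, 0, 0, 0, 0.3],
    [0.0296, 0.02, 0.0073, 0, 0, 0, 0.3],
    [0, 0, 0, 0, 0, 0, 0.3],
    [0, 0, 0, 0, 0, 0, 0.3]
  ]
}}

```text
time: 2.75
ee_pos: [0.4908, -0.2428, 0.1996]
tcp_rot: [0.832, 0.555, -0.0, -0.0]
wrist_force: [0.1, 0.0, -0.3]
width: 0.649
```

```bash
python3 - <<'E'
from h import *
plan([.4906,-.2427,.20],67.5)
c=calibration("wrist"); im=capture("wrist")
import pickle; pickle.dump((c,im,state()),open("w1.pkl","wb"))
cv2.imwrite("pics/w1.png",im[:,:,::-1])
print(proj("wrist",np.array([.4906,-.2427,.084]),c))
E
```

```text
t 2.75 ee [ 0.4908 -0.2428  0.1996] F [ 0.0907  0.0199 -0.3467] w 0.649 q6 -0.11099273133417518
yaw 67.37511815760386
shift present axes [-0.     -0.0003 -0.0004] final axes [ 0.     -0.0003 -0.0004] turn [-0.0624  0.0011 -0.1249]
[310.4043 227.4425]
```

View pics/w1.png

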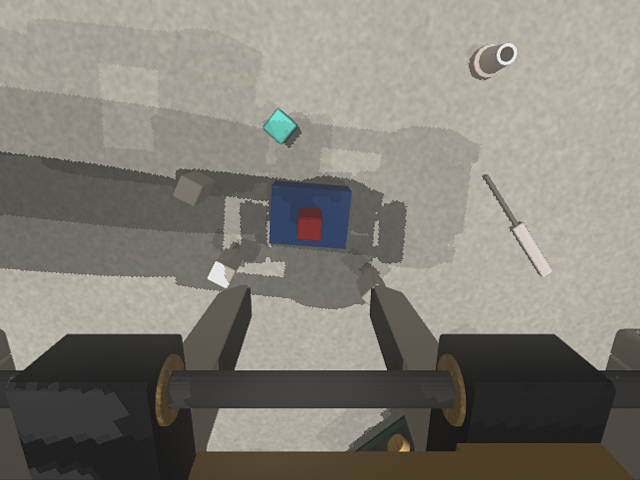

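```bash
python3 - <<'E'
import cv2
im=cv2.imread("pics/w1.png")
cv2.imwrite("pics/c_w1.png",cv2.resize(im[170:260,260:360],None,fx=6,fy=6,interpolation=cv2.INTER_CUBIC))
E
```

```text
(no output)
```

View pics/c_w1.png

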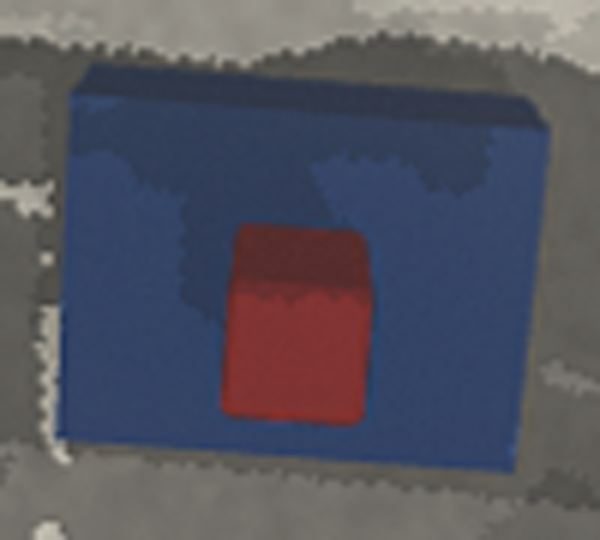

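This is the red-handled pin standing in the blue block, with the grip top face at about (310,229) in the wrist picture. The turquoise (281,126) and white (219,272), (189,187), (370,285) look-alikes stand beside the block.

```bash
python3 - <<'E'
from h import *
import pickle
c,im,s=pickle.load(open("w1.pkl","rb"))
K=lambda x,y:((x+.5)/6-.5+260,(y+.5)/6-.5+170)
for z,q in ((.084,[(233,281),(372,289),(363,424),(222,415)]),(.04,[(70,95),(548,127),(515,470),(60,438)])):
    g=[ray("wrist",*K(*p),z,c) for p in q]
    print(np.mean(g,0),[round(np.linalg.norm(g[i]-g[i-1]),4) for i in range(4)],[round(np.degrees(np.arctan2(*(g[i]-g[i-1])[1::-1])),1) for i in range(4)])
plan([.4906,-.2427,.057],64)
E
```

```text
[ 0.48922665 -0.2430917   0.084     ] [np.float64(0.0209), np.float64(0.0207), np.float64(0.021), np.float64(0.0214)] [np.float64(62.2), np.float64(-26.0), np.float64(-115.8), np.float64(153.6)]
[ 0.48914874 -0.24312108  0.04      ] [np.float64(0.0594), np.float64(0.0793), np.float64(0.0599), np.float64(0.0792)] [np.float64(63.9), np.float64(-26.5), np.float64(-116.2), np.float64(153.2)]
t 2.8 ee [ 0.4904 -0.2433  0.2   ] F [ 0.0715 -0.0956 -0.3486] w 0.648 q6 -0.11180752144179441
yaw 67.35585905235114
shift present axes [ 0.0007 -0.0001  0.143 ] final axes [ 0.0006 -0.0001  0.143 ] turn [-0.021   0.0111  3.3559]
```

Call:
{"method": "send_rows", "body": {
  "series": [
    [0, 0, 0.016, 0, 0, 3.5, 0.3],
    [0, 0, 0.018, 0, 0, 0, 0.3],
    [0, 0, 0.018, 0, 0, 0, 0.3],
    [0, 0, 0.018, 0, 0, 0, 0.3],
    [0, 0, 0.018, 0, 0, 0, 0.3],
    [0, 0, 0.018, 0, 0, 0, 0.3],
    [0, 0, 0.018, 0, 0, 0, 0.3],
    [0, 0, 0.012, 0, 0, 0, 0.3],
    [0, 0, 0.007, 0, 0, 0, 0.3],
    [0, 0, 0, 0, 0, 0, 0.3]
  ],
  "grip_force": 30
}}

```text
time: 3.8
ee_pos: [0.4903, -0.2432, 0.0561]
tcp_rot: [0.848, 0.53, -0.0, -0.001]
wrist_force: [0.5, -0.3, 0.3]
width: 0.652
```

```bash
python3 - <<'E'
from h import *
plan([.4903,-.243,.057],64)
cv2.imwrite("pics/w2.png",capture("wrist")[:,:,::-1])
E
```

```text
t 3.8 ee [ 0.4903 -0.2432  0.0561] F [ 0.5399 -0.2765  0.2644] w 0.652 q6 -0.052778268143781636
yaw 63.97345994634965
shift present axes [ 0.0002 -0.     -0.0009] final axes [ 0.0002 -0.     -0.0009] turn [-0.074  -0.004  -0.0265]
```

View pics/w2.png

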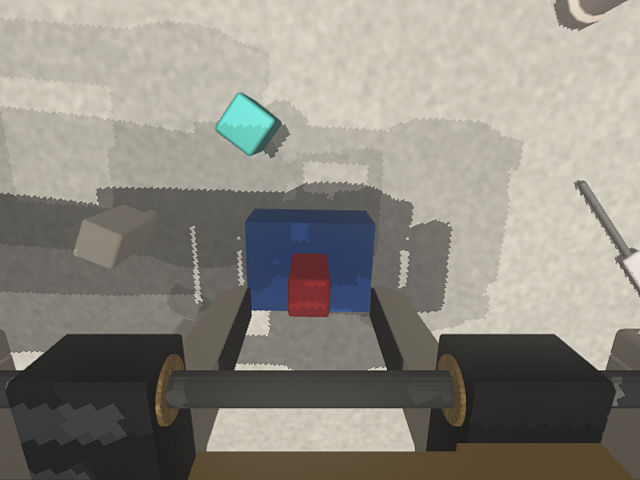

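The red grip at (309,293) is centred between the fingers and square to them, so I'm closing.

Call:
{"method": "send_rows", "body": {
  "series": [
    [0, 0, 0, 0, 0, 0, -1],
    [0, 0, 0, 0, 0, 0, -1],
    [0, 0, 0, 0, 0, 0, -1],
    [0, 0, 0, 0, 0, 0, -1],
    [0, 0, 0, 0, 0, 0, -1],
    [0, 0, 0, 0, 0, 0, -1],
    [0, 0, 0, 0, 0, 0, -1],
    [0, 0, 0, 0, 0, 0, -1]
  ],
  "grip_force": 30
}}

```text
time: 4.65
ee_pos: [0.4907, -0.2432, 0.057]
tcp_rot: [0.848, 0.53, -0.0, -0.0]
wrist_force: [0.4, -0.6, 0.3]
width: 0.025
```

```bash
python3 - <<'E'
from h import *
plan([.4903,-.243,.057],64)
cv2.imwrite("pics/w3.png",capture("wrist")[:,:,::-1])
cv2.imwrite("pics/s3.png",cv2.resize(capture("scene")[200:360,120:300],None,fx=4,fy=3.5)[:,:,::-1])
E
```

```text
t 4.65 ee [ 0.4907 -0.2432  0.057 ] F [ 0.4169 -0.6025  0.3457] w 0.025 q6 -0.05248256237198249
yaw 63.97480322344002
shift present axes [ 0.     -0.0005  0.    ] final axes [ 0.     -0.0005  0.    ] turn [-0.0008  0.0001 -0.0252]
```

View pics/w3.png

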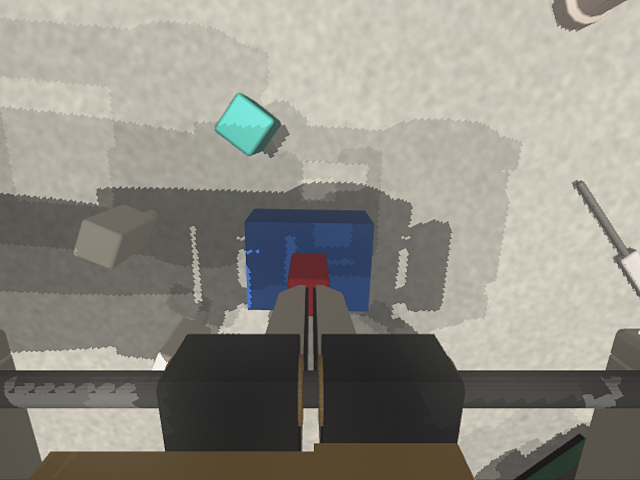

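View pics/s3.png

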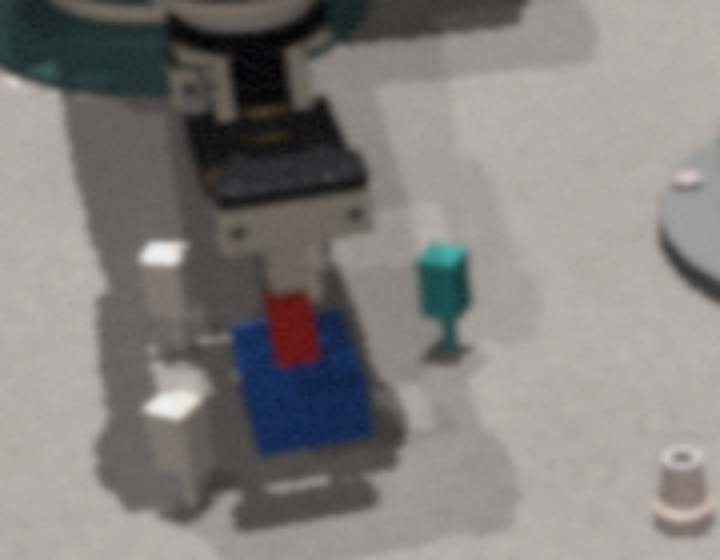

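```bash
python3 - <<'E'
from h import *
s=state()
for z in (.04,.057,.084,.09,.1):
    X=np.array([.4905,-.243,z]); p=proj("scene",X); w=proj("wrist",X); print(z,p,((p[0]-120)*4,(p[1]-200)*3.5),w,proj("top",X))
c=calibration("scene");print(-c["R"].T@c["t"])
im=capture("top"); cv2.imwrite("pics/t3.png",cv2.resize(im[230:350,400:530],None,fx=6,fy=5,interpolation=cv2.INTER_CUBIC)[:,:,::-1])
im=capture("wrist"); cv2.imwrite("pics/w3c.png",cv2.resize(im[200:400,220:400],None,fx=4,fy=3,interpolation=cv2.INTER_CUBIC)[:,:,::-1])
E
```

```text
0.04 [193.98501872 301.93191054] (np.float64(295.94007486427085), np.float64(356.7616868917255)) [310.04937833 266.51914549] [460.9822016  285.71229694]
0.057 [193.11237054 295.35146581] (np.float64(292.4494821642952), np.float64(333.73013035187205)) [309.99959906 276.76655877] [463.25171226 286.26036934]
0.084 [191.70079948 284.70712417] (np.float64(286.80319793963406), np.float64(296.4749345906258)) [309.90285682 296.68162674] [467.03026509 287.17286584]
0.09 [191.38276051 282.30886336] (np.float64(285.5310420234737), np.float64(288.08102174288445)) [309.87763926 301.87283829] [467.9005515  287.38303448]
0.1 [190.84911114 278.28473284] (np.float64(283.3964445636318), np.float64(273.9965649437514)) [309.83188951 311.29074679] [469.3769505  287.73957546]
[ 1.39163411 -0.79421255  0.80744741]
```

View pics/t3.png

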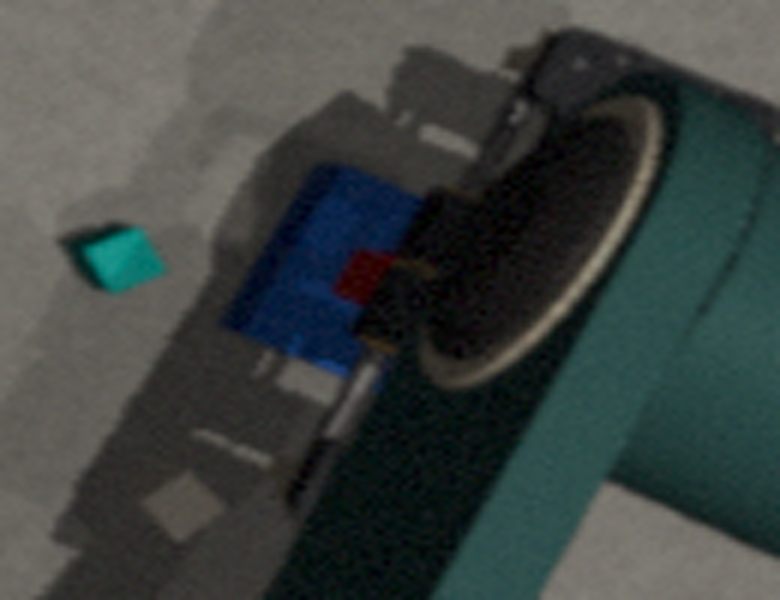

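View pics/w3c.png

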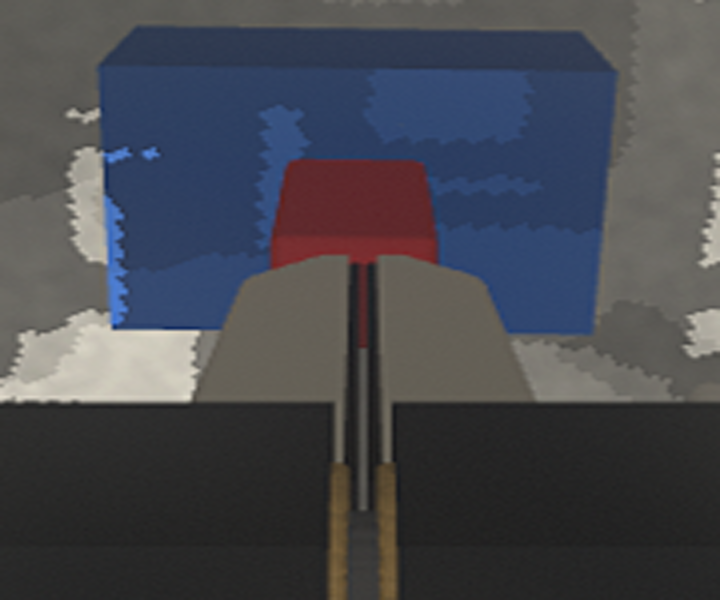

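The closed fingertips are above the grip: red shows through the gap and nothing stopped the jaws. The real tips appear about 30 mm higher than the reported TCP. Next I'll open, go 30 mm lower and check again.

Call:
{"method": "send_rows", "body": {
  "series": [
    [0, 0, 0, 0, 0, 0, 0.3],
    [0, 0, 0, 0, 0, 0, 0.3],
    [0, 0, 0, 0, 0, 0, 0.3],
    [0, 0, 0, 0, 0, 0, 0.3],
    [0, 0, 0, 0, 0, 0, 0.3],
    [0, 0, 0, 0, 0, 0, 0.3],
    [0, 0, 0, 0, 0, 0, 0.3]
  ]
}}

```text
time: 5.55
ee_pos: [0.4907, -0.2432, 0.0571]
tcp_rot: [0.848, 0.53, -0.0, 0.0]
wrist_force: [-0.1, 1.1, 0.1]
width: 0.559
```

Call:
{"method": "send_rows", "body": {
  "series": [
    [0, 0, 0.005, 0, 0, 0, 0.3],
    [0, 0, 0.005, 0, 0, 0, 0.3],
    [0, 0, 0.005, 0, 0, 0, 0.3],
    [0, 0, 0.005, 0, 0, 0, 0.3],
    [0, 0, 0.004, 0, 0, 0, 0.3],
    [0, 0, 0.003, 0, 0, 0, 0.3],
    [0, 0, 0, 0, 0, 0, 0.3]
  ]
}}

```text
time: 6.25
ee_pos: [0.4905, -0.2431, 0.0295]
tcp_rot: [0.848, 0.53, -0.0, -0.0]
wrist_force: [0.1, 0.1, -0.1]
width: 0.649
```

```bash
python3 - <<'E'
from h import *
plan([.4903,-.243,.03],64)
cv2.imwrite("pics/w4.png",capture("wrist")[:,:,::-1])
cv2.imwrite("pics/s4.png",cv2.resize(capture("scene")[220:340,140:260],None,fx=5,fy=5,interpolation=cv2.INTER_CUBIC)[:,:,::-1])
E
```

```text
t 6.25 ee [ 0.4905 -0.2431  0.0295] F [ 0.1197  0.0844 -0.1066] w 0.649 q6 -0.05249648035141503
yaw 63.976345863243395
shift present axes [-0.     -0.0003 -0.0005] final axes [-0.     -0.0003 -0.0005] turn [-0.039  -0.0019 -0.0237]
```

View pics/w4.png

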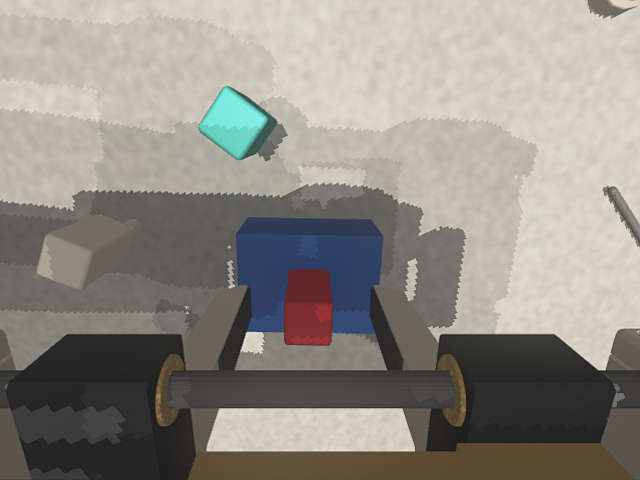

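View pics/s4.png

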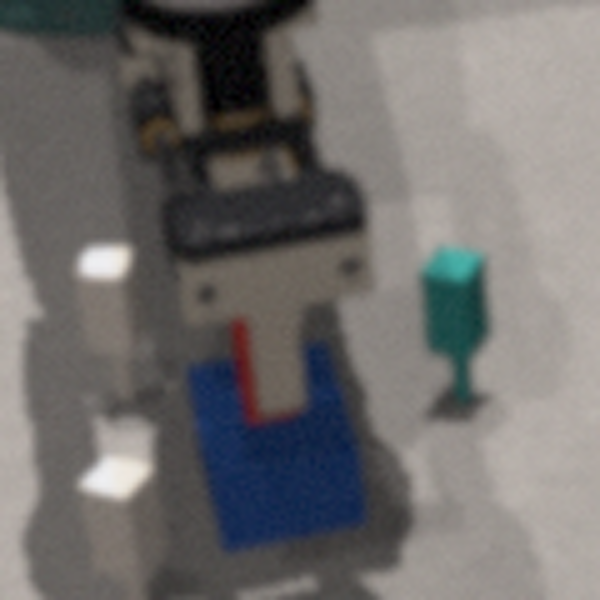

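Call:
{"method": "send_rows", "body": {
  "series": [
    [0, 0, 0, 0, 0, 0, -1],
    [0, 0, 0, 0, 0, 0, -1],
    [0, 0, 0, 0, 0, 0, -1],
    [0, 0, 0, 0, 0, 0, -1],
    [0, 0, 0, 0, 0, 0, -1],
    [0, 0, 0, 0, 0, 0, -1],
    [0, 0, 0, 0, 0, 0, -1],
    [0, 0, 0, 0, 0, 0, -1]
  ],
  "grip_force": 30
}}

```text
time: 7.15
ee_pos: [0.4907, -0.2432, 0.03]
tcp_rot: [0.848, 0.53, -0.0, -0.0]
wrist_force: [-0.4, 1.0, 0.6]
width: 0.233
```

```bash
python3 - <<'E'
from h import *
plan([.4903,-.243,.03],64)
cv2.imwrite("pics/w5.png",capture("wrist")[:,:,::-1])
cv2.imwrite("pics/s5.png",cv2.resize(capture("scene")[220:340,140:260],None,fx=5,fy=5,interpolation=cv2.INTER_CUBIC)[:,:,::-1])
E
```

```text
t 7.15 ee [ 0.4907 -0.2432  0.03  ] F [-0.4282  0.9986  0.5995] w 0.233 q6 -0.05247228258278468
yaw 63.9746199853878
shift present axes [-0.     -0.0005  0.    ] final axes [-0.     -0.0005  0.    ] turn [-0.0032 -0.0002 -0.0254]
```

View pics/w5.png

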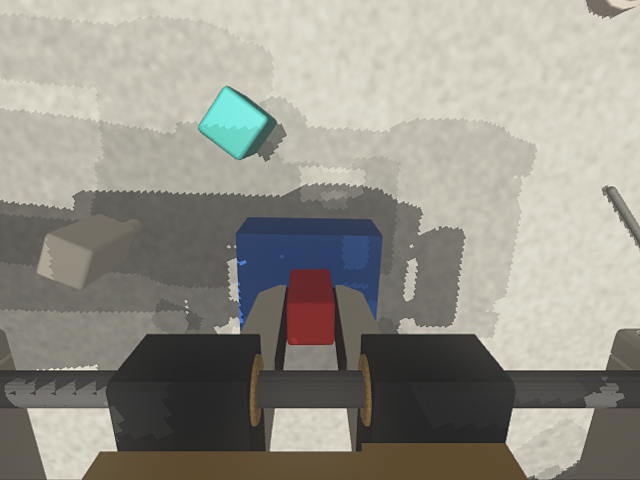

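View pics/s5.png

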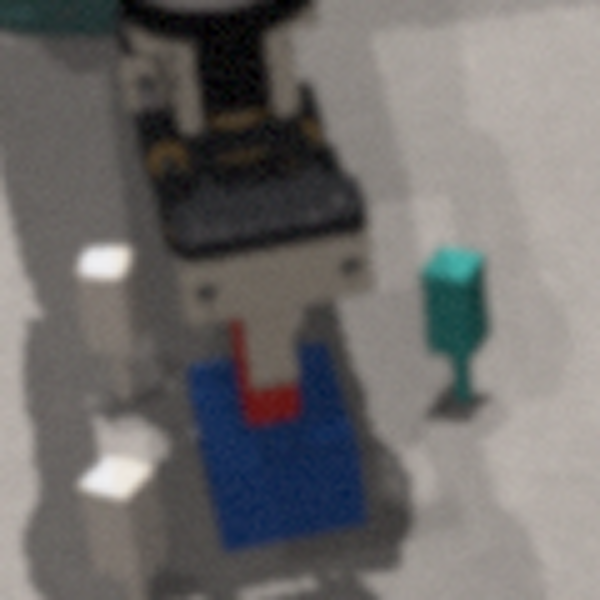

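Call:
{"method": "send_rows", "body": {
  "series": [
    [0, 0, -0.004, 0, 0, 0, -1],
    [0, 0, -0.01, 0, 0, 0, -1],
    [0, 0, -0.015, 0, 0, 0, -1],
    [0, 0, -0.02, 0, 0, 0, -1],
    [0, 0, -0.02, 0, 0, 0, -1],
    [0, 0, -0.02, 0, 0, 0, -1],
    [0, 0, -0.02, 0, 0, 0, -1],
    [0, 0, -0.021, 0, 0, 0, -1],
    [0, 0, 0, 0, 0, 0, -1]
  ]
}}

```text
time: 8.15
ee_pos: [0.4918, -0.2438, 0.1643]
tcp_rot: [0.848, 0.53, 0.001, 0.002]
wrist_force: [0.7, 0.3, -0.3]
width: 0.24
```

```bash
python3 - <<'E'
from h import *
plan([.587,.1915,.16],78)
cv2.imwrite("pics/s6.png",cv2.resize(capture("scene")[200:340,140:260],None,fx=5,fy=4,interpolation=cv2.INTER_CUBIC)[:,:,::-1])
E
```

```text
t 8.15 ee [ 0.4918 -0.2438  0.1643] F [ 0.7168  0.2988 -0.2599] w 0.24 q6 -0.052489398861908745
yaw 63.977989760717044
shift present axes [ 0.4329 -0.1054  0.0036] final axes [0.4456 0.0026 0.0043] turn [  0.2985   0.0524 -14.0219]
```

View pics/s6.png

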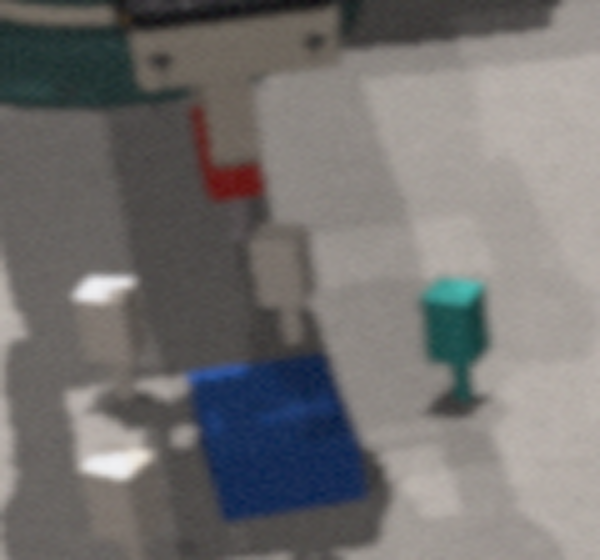

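The pin is out of the block and held upright. I'm carrying it to above the eye.

Call:
{"method": "send_rows", "body": {
  "series": [
    [0.02, -0.005, 0, 0, 0, 0, -1],
    [0.036, -0.0088, 0, 0, 0, 0, -1],
    [0.036, -0.0088, 0, 0, 0, 0, -1],
    [0.036, -0.0088, 0, 0, 0, 0, -1],
    [0.036, -0.0088, 0, 0, 0, 0, -1],
    [0.036, -0.0088, 0, 0, 0, 0, -1],
    [0.036, -0.0088, 0, 0, 0, 0, -1],
    [0.036, -0.0088, 0, 0, 0, 0, -1],
    [0.036, -0.0088, 0, 0, 0, 0, -1],
    [0.036, -0.0088, 0, 0, 0, 0, -1],
    [0.036, -0.0088, 0, 0, 0, 0, -1],
    [0.036, -0.0088, 0, 0, 0, 0, -1],
    [0.017, -0.0036, 0, 0, 0, 0, -1],
    [0, 0, 0, 0, 0, -7, -1],
    [0, 0, 0, 0, 0, -7, -1],
    [0, 0, 0.01, 0, 0, 0, -1],
    [0, 0, 0.01, 0, 0, 0, -1],
    [0, 0, 0, 0, 0, 0, -1],
    [0, 0, 0, 0, 0, 0, -1]
  ]
}}

```text
time: 10.1
ee_pos: [0.5858, 0.1918, 0.1394]
tcp_rot: [0.778, 0.628, -0.0, -0.0]
wrist_force: [-0.4, -0.7, -0.7]
width: 0.234
```

```bash
python3 - <<'E'
from h import *
import pickle
plan([.587,.1915,.08],78)
c=calibration("wrist"); s=state(); im=capture("wrist"); pickle.dump((c,im,s),open("w7.pkl","wb"))
cv2.imwrite("pics/w7.png",im[:,:,::-1])
print(proj("wrist",np.array([.587,.1915,.053]),c))
E
```

```text
t 10.1 ee [0.5858 0.1918 0.1394] F [-0.3852 -0.659  -0.7328] w 0.234 q6 0.4869710293444724
yaw 77.85722394527801
shift present axes [0.     0.0013 0.0594] final axes [-0.      0.0012  0.0594] turn [-0.0477  0.0286 -0.1428]
[312.175  236.5201]
```

View pics/w7.png

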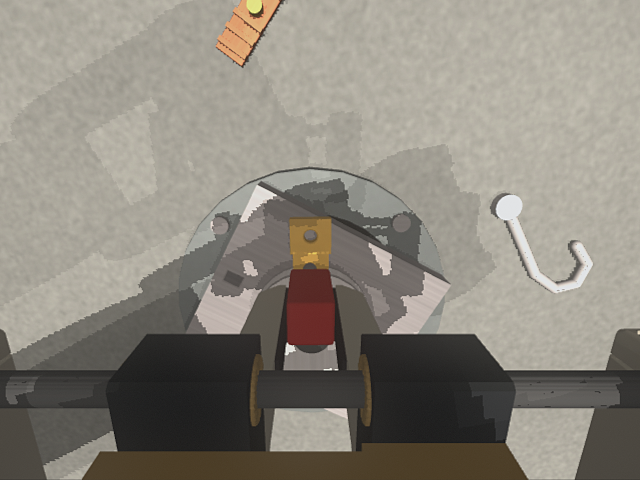

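```bash
python3 - <<'E'
import cv2
im=cv2.imread("pics/w7.png")
cv2.imwrite("pics/c_w7.png",cv2.resize(im[205:285,210:350],None,fx=5.6,fy=5.6,interpolation=cv2.INTER_CUBIC))
E
```

```text
(no output)
```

View pics/c_w7.png

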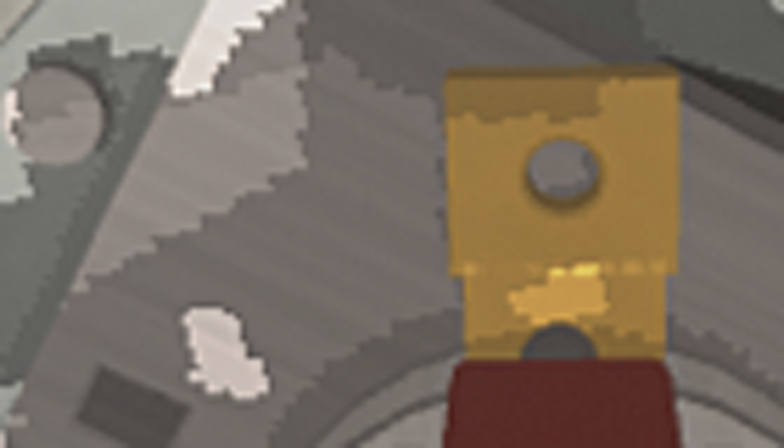

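```bash
python3 - <<'E'
from h import *
import pickle
c,im,s=pickle.load(open("w7.pkl","rb"))
K=lambda x,y:((x+.5)/5.6-.5+210,(y+.5)/5.6-.5+205)
ee=s["ee_pos"]
e=ray("wrist",*K(563,172),.053,c); sl=ray("wrist",*K(133,407),.044,c)
ax=np.array([.571,.1155,0])
print("eye",e,"slot",sl,"d",np.linalg.norm((e-sl)[:2]),np.linalg.norm((e-ax)[:2]),np.linalg.norm((sl-ax)[:2]))
for z in (.119,.149): print(z,[ (p-np.array([210,205]))*5.6 for p in [proj("wrist",np.array([ee[0],ee[1],z]),c)]])
q=[(447,72),(680,72),(677,272),(450,272)]
print([ray("wrist",*K(*p),.053,c) for p in q])
# red grip bottom front edge
print([ray("wrist",*K(*p),.149,c) for p in [(455,362),(668,362)]], "tip L/R", [ray("wrist",*K(*p),.121,c) for p in [(521,350),(597,350),(559,322)]])
E
```

```text
eye [0.5855702  0.19287207 0.053     ] slot [0.51086082 0.16702383 0.044     ] d 0.07905456006659958 0.07873199946448851 0.07919233682403064
0.119 [array([563.17845906, 335.20085449])]
0.149 [array([562.829125  , 439.74081452])]
[array([0.57234029, 0.21109737, 0.053     ]), array([0.60527703, 0.20401384, 0.053     ]), array([0.59891376, 0.17415139, 0.053     ]), array([0.56583284, 0.18125812, 0.053     ])]
[array([0.57682823, 0.20259743, 0.149     ]), array([0.59769332, 0.19811733, 0.149     ])] tip L/R [array([0.58063139, 0.19209174, 0.121     ]), array([0.58916477, 0.19025935, 0.121     ]), array([0.5856216 , 0.19452007, 0.121     ])]
```

The eye is at (310.5,235.7), the slot at (233.7,277.6), and the pin tip just shows at (310,267). I'm lowering until the tip is about 4 mm above the lug, then I'll look again.

Call:
{"method": "send_rows", "body": {
  "series": [
    [0.0008, 0.0005, 0.008, 0, 0, 0, -1],
    [0, 0, 0.012, 0, 0, 0, -1],
    [0, 0, 0.012, 0, 0, 0, -1],
    [0, 0, 0.012, 0, 0, 0, -1],
    [0, 0, 0.01, 0, 0, 0, -1],
    [0, 0, 0.006, 0, 0, 0, -1],
    [0, 0, 0, 0, 0, 0, -1],
    [0, 0, 0, 0, 0, 0, -1]
  ]
}}

```text
time: 10.95
ee_pos: [0.5868, 0.1929, 0.0803]
tcp_rot: [0.777, 0.629, 0.0, 0.0]
wrist_force: [-0.3, -0.7, -1.1]
width: 0.231
```

```bash
python3 - <<'E'
from h import *
import pickle
plan([.587,.1915,.078],78)
c=calibration("wrist"); s=state(); im=capture("wrist"); pickle.dump((c,im,s),open("w8.pkl","wb"))
cv2.imwrite("pics/w8.png",cv2.resize(im[220:300,250:370],None,fx=6.5,fy=6.5,interpolation=cv2.INTER_CUBIC)[:,:,::-1])
K=lambda p:(p-np.array([250,220])+.5)*6.5-.5
ee=s["ee_pos"]
print(K(proj("wrist",np.array([ee[0],ee[1],ee[2]-.02]),c)))
for e in ((.587,.1915,.053),(.5856,.1929,.053)): print(K(proj("wrist",np.array(e),c)))
E
```

```text
t 10.95 ee [0.5868 0.1929 0.0803] F [-0.3404 -0.7396 -1.0676] w 0.231 q6 0.4860748125848589
yaw 77.97625187811491
shift present axes [-0.0013  0.0005  0.0023] final axes [-0.0013  0.0005  0.0023] turn [ 0.0148 -0.0095 -0.0237]
[395.903  295.7676]
[400.5552 282.2472]
[384.3539 272.3732]
```

View pics/w8.png

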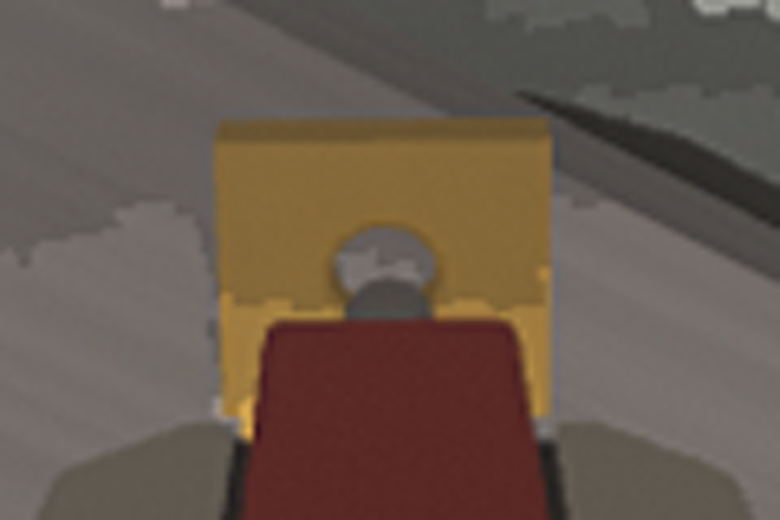

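The pin tip at crop (389,~290) lines up with the eye at crop (385,271) to within 0.5 mm. I'm applying small corrections and entering gently.

Call:
{"method": "send_rows", "body": {
  "series": [
    [0.0004, -0.0003, 0.002, 0, 0, 0, -1],
    [0, 0, 0.002, 0, 0, 0, -1],
    [0, 0, 0.002, 0, 0, 0, -1],
    [0, 0, 0.002, 0, 0, 0, -1],
    [0, 0, 0, 0, 0, 0, -1]
  ]
}}

```text
time: 11.5
ee_pos: [0.5863, 0.1932, 0.0717]
tcp_rot: [0.777, 0.629, -0.0, -0.0]
wrist_force: [-0.0, 0.2, -1.5]
width: 0.237
```

Call:
{"method": "send_rows", "body": {
  "series": [
    [0, 0, 0.001, 0, 0, 0, -1],
    [0, 0, 0.001, 0, 0, 0, -1],
    [0, 0, 0, 0, 0, 0, -1]
  ]
}}

```text
time: 11.8
ee_pos: [0.5864, 0.1932, 0.0699]
tcp_rot: [0.777, 0.629, -0.0, -0.0]
wrist_force: [0.5, -0.7, -1.1]
width: 0.233
```

Call:
{"method": "send_rows", "body": {
  "series": [
    [0, 0, 0.001, 0, 0, 0, -1],
    [0, 0, 0.001, 0, 0, 0, -1],
    [0, 0, 0, 0, 0, 0, -1]
  ]
}}

```text
time: 12.1
ee_pos: [0.5864, 0.1932, 0.0679]
tcp_rot: [0.777, 0.629, -0.0, -0.0]
wrist_force: [0.4, -0.4, -0.7]
width: 0.235
```

Call:
{"method": "send_rows", "body": {
  "series": [
    [0, 0, 0.001, 0, 0, 0, -1],
    [0, 0, 0.001, 0, 0, 0, -1],
    [0, 0, 0, 0, 0, 0, -1]
  ]
}}

```text
time: 12.4
ee_pos: [0.5864, 0.1932, 0.0659]
tcp_rot: [0.777, 0.629, -0.0, -0.0]
wrist_force: [-0.3, 0.2, -0.6]
width: 0.233
```

```bash
python3 - <<'E'
from h import *
import pickle
plan([.587,.1915,.064],78)
im=capture("wrist")
cv2.imwrite("pics/w9.png",cv2.resize(im[220:300,250:370],None,fx=6.5,fy=6.5,interpolation=cv2.INTER_CUBIC)[:,:,::-1])
E
```

```text
t 12.4 ee [0.5864 0.1932 0.0659] F [-0.2512  0.2039 -0.5588] w 0.233 q6 0.4868689619451923
yaw 77.97675981349293
shift present axes [-0.0016  0.001   0.0019] final axes [-0.0016  0.001   0.0019] turn [-0.0103  0.0047 -0.0232]
```

View pics/w9.png

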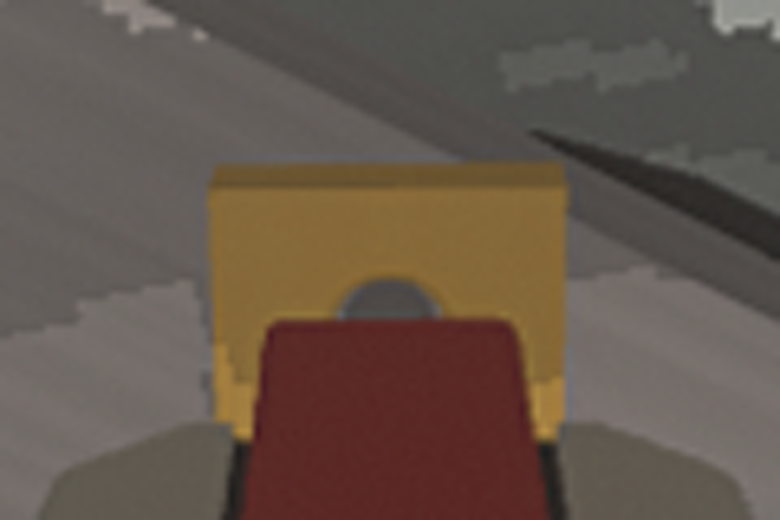

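The pin is in the eye with 7 mm of depth and no side load. I'm starting the arc.

Call:
{"method": "send_rows", "body": {
  "series": [
    [-0.0002, -0.0055, 0, 0, 0, -4, -1],
    [-0.0002, -0.0055, 0, 0, 0, -4, -1],
    [-0.0002, -0.0055, 0, 0, 0, -4, -1],
    [-0.0002, -0.0055, 0, 0, 0, -4, -1],
    [0, 0, 0, 0, 0, 0, -1]
  ]
}}

```text
time: 12.95
ee_pos: [0.5645, 0.1948, 0.0662]
tcp_rot: [0.682, 0.732, 0.0, 0.0]
wrist_force: [3.0, -0.2, -2.4]
width: 0.235
```

```bash
cat > arc.py <<'E'
from h import *
s=state(); ee=s["ee_pos"]; e0=np.array([.5864,.1932]); c0=e0-.0789*np.array([np.cos(np.radians(78.1)),np.sin(np.radians(78.1))])
v=ee[:2]-c0; print("centre",c0,"r",np.hypot(*v),"ang from rest deg",np.degrees(np.arctan2(v[1],v[0]))-78.1)
import sys
a=np.radians(78.1+float(sys.argv[1])); plan([*(c0+.0789*np.array([np.cos(a),np.sin(a)])),ee[2]],78+float(sys.argv[1]))
E
python3 arc.py 16
```

```text
centre [0.57013049 0.11599564] r 0.07896516150006413 ang from rest deg 15.990321741654213
t 12.95 ee [0.5645 0.1948 0.0662] F [ 2.9828 -0.2104 -2.4412] w 0.235 q6 0.21890618938430068
yaw 94.05608435393175
shift present axes [-0.0001 -0.     -0.    ] final axes [-0.0001 -0.      0.    ] turn [0.043  0.0051 0.0561]
```

Call:
{"method": "send_rows", "body": {
  "series": [
    [-0.0002, -0.0055, 0, 0, 0, -4, -1],
    [-0.0002, -0.0055, 0, 0, 0, -4, -1],
    [-0.0002, -0.0055, 0, 0, 0, -4, -1],
    [-0.0002, -0.0055, 0, 0, 0, -4, -1],
    [-0.0002, -0.0055, 0, 0, 0, -4, -1],
    [-0.0002, -0.0055, 0, 0, 0, -4, -1],
    [-0.0002, -0.0055, 0, 0, 0, -4, -1],
    [-0.0002, -0.0055, 0, 0, 0, -4, -1],
    [0, 0, 0, 0, 0, 0, -1],
    [0, 0, 0, 0, 0, 0, -1]
  ]
}}

```text
time: 13.95
ee_pos: [0.5241, 0.1801, 0.0663]
tcp_rot: [0.456, 0.89, 0.0, 0.0]
wrist_force: [2.1, 3.7, -1.6]
width: 0.233
```

```bash
python3 arc.py 57; python3 - <<'E'
from h import *
import pickle
c=calibration("wrist"); s=state(); im=capture("wrist"); pickle.dump((c,im,s),open("w10.pkl","wb"))
cv2.imwrite("pics/w10.png",cv2.resize(im[200:300,230:390],None,fx=5,fy=5,interpolation=cv2.INTER_CUBIC)[:,:,::-1])
E
```

```text
centre [0.57013049 0.11599564] r 0.07892262177967038 ang from rest deg 47.55482642655538
t 13.95 ee [0.5241 0.1801 0.0663] F [ 2.1393  3.7321 -1.5768] w 0.233 q6 -0.33981643189599064
yaw 125.78345506622473
shift present axes [-0.0011 -0.013  -0.    ] final axes [ 0.001 -0.013  0.   ] turn [ 0.0473 -0.0002 -9.2165]
```

View pics/w10.png

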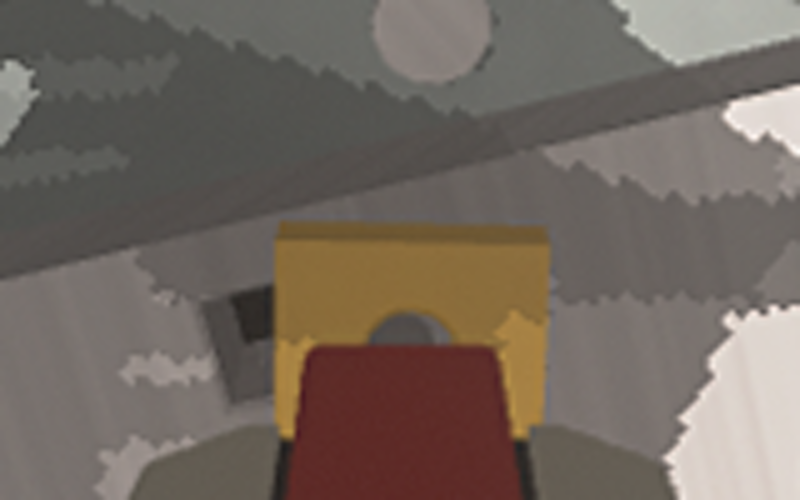

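Call:
{"method": "send_rows", "body": {
  "series": [
    [-0.0002, -0.0055, 0, 0, 0, -4, -1],
    [-0.0002, -0.0055, 0, 0, 0, -4, -1],
    [-0.0002, -0.0055, 0, 0, 0, -4, -1],
    [0, -0.0016, 0, 0, 0, -1.2, -1],
    [0, 0, 0, 0, 0, 0, -1],
    [0, 0, 0, 0, 0, 0, -1]
  ]
}}

```text
time: 14.6
ee_pos: [0.5106, 0.1679, 0.0662]
tcp_rot: [0.35, 0.937, 0.0, 0.0]
wrist_force: [2.8, 3.0, -0.3]
width: 0.23
```

```bash
python3 arc.py 61.1
```

```text
centre [0.57013049 0.11599564] r 0.07894012668593269 ang from rest deg 60.80573180695919
t 14.6 ee [0.5106 0.1679 0.0662] F [ 2.8353  2.9557 -0.3   ] w 0.23 q6 -0.586072233014319
yaw 139.04921844066152
shift present axes [-0.     -0.0004 -0.    ] final axes [-0.     -0.0004  0.    ] turn [ 0.0168 -0.0044 -0.0508]
```

Now I'm pressing down gently in 1 mm steps. The plate surface should be met at TCP z ≈ 0.064 unless the tip is over the slot.

Call:
{"method": "send_rows", "body": {
  "series": [
    [0, -0.0004, 0.001, 0, 0, 0, -1],
    [0, 0, 0.001, 0, 0, 0, -1],
    [0, 0, 0.0005, 0, 0, 0, -1],
    [0, 0, 0, 0, 0, 0, -1]
  ]
}}

```text
time: 15.0
ee_pos: [0.5103, 0.1673, 0.0636]
tcp_rot: [0.349, 0.937, 0.0, 0.0]
wrist_force: [3.9, 3.4, 0.0]
width: 0.238
```

Call:
{"method": "send_rows", "body": {
  "series": [
    [0, 0, 0.001, 0, 0, 0, -1],
    [0, 0, 0.0005, 0, 0, 0, -1],
    [0, 0, 0, 0, 0, 0, -1]
  ]
}}

```text
time: 15.3
ee_pos: [0.5102, 0.1673, 0.062]
tcp_rot: [0.349, 0.937, -0.0, 0.0]
wrist_force: [4.1, 3.6, 0.6]
width: 0.233
```

Call:
{"method": "send_rows", "body": {
  "series": [
    [0, 0, 0.001, 0, 0, 0, -1],
    [0, 0, 0.0005, 0, 0, 0, -1],
    [0, 0, 0, 0, 0, 0, -1]
  ]
}}

```text
time: 15.6
ee_pos: [0.5101, 0.1673, 0.0604]
tcp_rot: [0.349, 0.937, -0.0, -0.0]
wrist_force: [4.8, 3.0, 1.4]
width: 0.235
```

Call:
{"method": "send_rows", "body": {
  "series": [
    [0, 0, 0.001, 0, 0, 0, -1],
    [0, 0, 0.0005, 0, 0, 0, -1],
    [0, 0, 0, 0, 0, 0, -1]
  ]
}}

```text
time: 15.9
ee_pos: [0.5101, 0.1673, 0.059]
tcp_rot: [0.349, 0.937, -0.0, -0.0]
wrist_force: [3.5, 3.0, 1.1]
width: 0.234
```

The tip has dropped 5 mm into the slot with only spring load on it. I'm continuing down to the seat at TCP z ≈ 0.043.

Call:
{"method": "send_rows", "body": {
  "series": [
    [0, 0, 0.001, 0, 0, 0, -1],
    [0, 0, 0.001, 0, 0, 0, -1],
    [0, 0, 0.001, 0, 0, 0, -1],
    [0, 0, 0.001, 0, 0, 0, -1],
    [0, 0, 0, 0, 0, 0, -1]
  ]
}}

```text
time: 16.4
ee_pos: [0.5101, 0.1673, 0.0549]
tcp_rot: [0.349, 0.937, -0.0, -0.0]
wrist_force: [4.2, 2.5, 1.0]
width: 0.235
```

Call:
{"method": "send_rows", "body": {
  "series": [
    [0, 0, 0.001, 0, 0, 0, -1],
    [0, 0, 0.001, 0, 0, 0, -1],
    [0, 0, 0.001, 0, 0, 0, -1],
    [0, 0, 0.001, 0, 0, 0, -1],
    [0, 0, 0, 0, 0, 0, -1]
  ]
}}

```text
time: 16.9
ee_pos: [0.5101, 0.1673, 0.0508]
tcp_rot: [0.349, 0.937, -0.0, -0.0]
wrist_force: [2.9, 2.4, 1.3]
width: 0.228
```

Call:
{"method": "send_rows", "body": {
  "series": [
    [0, 0, 0.001, 0, 0, 0, -1],
    [0, 0, 0.001, 0, 0, 0, -1],
    [0, 0, 0.001, 0, 0, 0, -1],
    [0, 0, 0.001, 0, 0, 0, -1],
    [0, 0, 0, 0, 0, 0, -1]
  ]
}}

```text
time: 17.4
ee_pos: [0.5101, 0.1673, 0.0469]
tcp_rot: [0.349, 0.937, -0.0, -0.0]
wrist_force: [2.1, 0.6, 1.6]
width: 0.235
```

Call:
{"method": "send_rows", "body": {
  "series": [
    [0, 0, 0.001, 0, 0, 0, -1],
    [0, 0, 0.001, 0, 0, 0, -1],
    [0, 0, 0.001, 0, 0, 0, -1],
    [0, 0, 0, 0, 0, 0, -1]
  ]
}}

```text
time: 17.8
ee_pos: [0.5101, 0.1673, 0.0438]
tcp_rot: [0.349, 0.937, -0.0, -0.0]
wrist_force: [2.9, 0.2, 1.8]
width: 0.237
```

Call:
{"method": "send_rows", "body": {
  "series": [
    [0, 0, 0.0005, 0, 0, 0, -1],
    [0, 0, 0.0005, 0, 0, 0, -1],
    [0, 0, 0, 0, 0, 0, -1]
  ]
}}

```text
time: 18.1
ee_pos: [0.5101, 0.1673, 0.043]
tcp_rot: [0.349, 0.937, -0.0, 0.0]
wrist_force: [1.3, -0.1, 4.6]
width: 0.233
```

Upward force appears at exactly the expected seat height. I'm pressing a touch more, then looking.

Call:
{"method": "send_rows", "body": {
  "series": [
    [0, 0, 0.0005, 0, 0, 0, -1],
    [0, 0, 0, 0, 0, 0, -1]
  ]
}}

```text
time: 18.3
ee_pos: [0.5102, 0.1673, 0.043]
tcp_rot: [0.349, 0.937, 0.0, 0.0]
wrist_force: [-1.2, -0.2, 8.5]
width: 0.234
```

```bash
python3 arc.py 61.1; python3 - <<'E'
from h import *
im=capture("wrist"); cv2.imwrite("pics/w11.png",cv2.resize(im[200:360,200:400],None,fx=4,fy=3.5,interpolation=cv2.INTER_CUBIC)[:,:,::-1])
im=capture("scene"); cv2.imwrite("pics/s11.png",cv2.resize(im[180:310,260:420],None,fx=5,fy=4.5,interpolation=cv2.INTER_CUBIC)[:,:,::-1])
E
```

```text
centre [0.57013049 0.11599564] r 0.07890584971274744 ang from rest deg 61.327968000014096
t 18.3 ee [0.5102 0.1673 0.043 ] F [-1.1897 -0.2237  8.4901] w 0.234 q6 -0.5888217631569644
yaw 139.1724532275227
shift present axes [-0.      0.0003  0.    ] final axes [-0.      0.0003  0.    ] turn [0.0059 0.0052 0.0725]
```

View pics/w11.png

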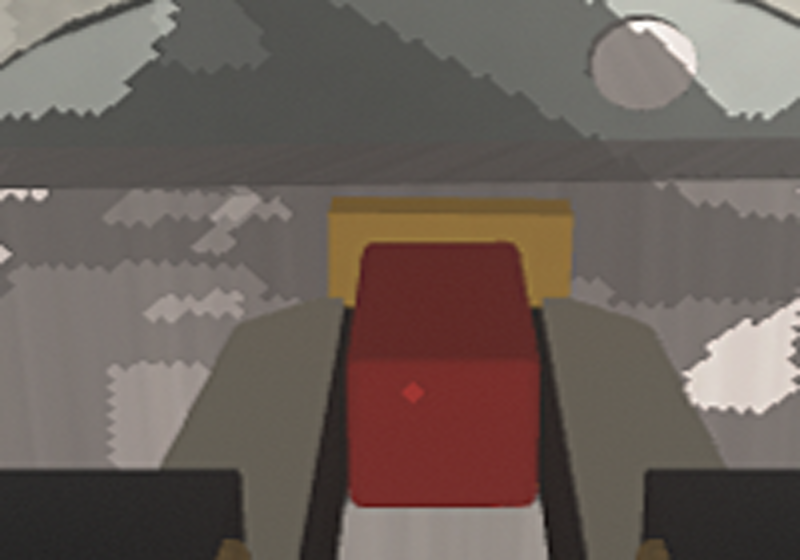

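View pics/s11.png

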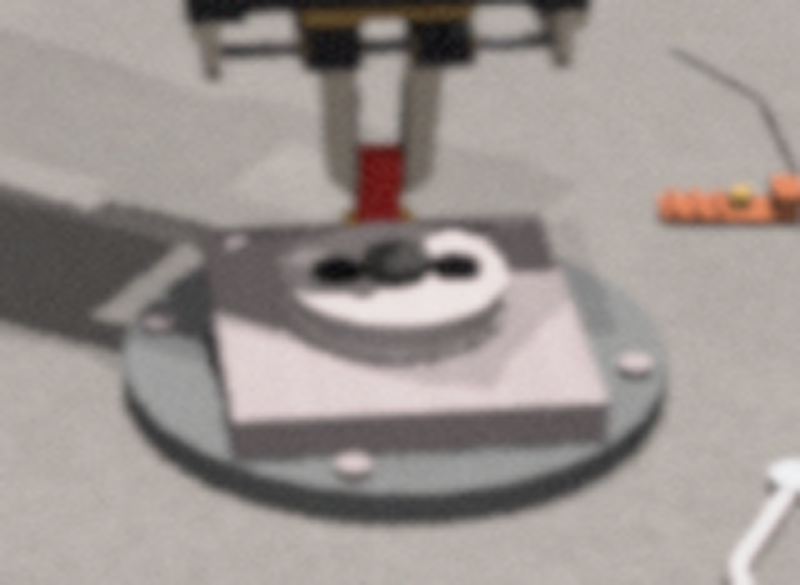

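The grip's underside rests on the lug and the upward reaction is 8.5 N. I'm opening under that light preload, then backing straight up.

Call:
{"method": "send_rows", "body": {
  "series": [
    [0, 0, 0, 0, 0, 0, -0.4],
    [0, 0, 0, 0, 0, 0, -0.2],
    [0, 0, 0, 0, 0, 0, 0.1],
    [0, 0, 0, 0, 0, 0, 0.4],
    [0, 0, 0, 0, 0, 0, 0.4],
    [0, 0, 0, 0, 0, 0, 0.4],
    [0, 0, 0, 0, 0, 0, 0.4],
    [0, 0, 0, 0, 0, 0, 0.4]
  ]
}}

```text
time: 19.2
ee_pos: [0.5102, 0.1673, 0.0426]
tcp_rot: [0.349, 0.937, 0.0, -0.0]
wrist_force: [0.2, -0.3, 0.2]
width: 0.699
```

```bash
python3 - <<'E'
from h import *
plan([.5102,.1673,.17],139)
im=capture("wrist"); cv2.imwrite("pics/w12.png",cv2.resize(im[200:360,200:400],None,fx=4,fy=3.5,interpolation=cv2.INTER_CUBIC)[:,:,::-1])
E
```

```text
t 19.2 ee [0.5102 0.1673 0.0426] F [ 0.184  -0.2862  0.1689] w 0.699 q6 -0.5888197735212404
yaw 139.17130064183058
shift present axes [-0.      0.     -0.1274] final axes [-0.      0.     -0.1274] turn [ 0.001  -0.0013  0.1713]
```

View pics/w12.png

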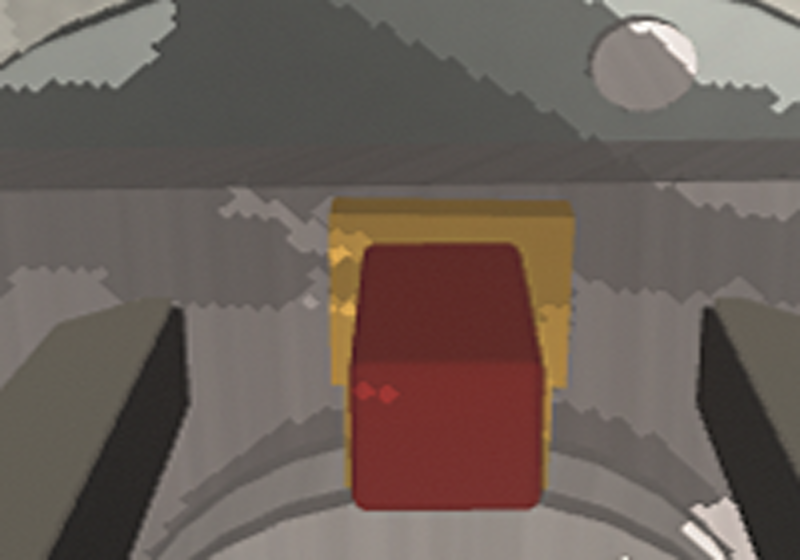

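The fingers are open and clear of the pin, which stays upright on the lug. Next I'll lift straight up.

Call:
{"method": "send_rows", "body": {
  "series": [
    [0, 0, -0.005, 0, 0, 0, 0.4],
    [0, 0, -0.01, 0, 0, 0, 0.4],
    [0, 0, -0.015, 0, 0, 0, 0.4],
    [0, 0, -0.02, 0, 0, 0, 0.4],
    [0, 0, -0.025, 0, 0, 0, 0.4],
    [0, 0, -0.03, 0, 0, 0, 0.4],
    [0, 0, -0.03, 0, 0, 0, 0.4],
    [0, 0, -0.025, 0, 0, 0, 0.4],
    [0, 0, -0.02, 0, 0, 0, 0.4],
    [-0.03, 0, 0, 0, 0, 0, 0.4],
    [-0.03, 0, 0, 0, 0, 0, 0.4],
    [0, 0, 0, 0, 0, 0, 0.4],
    [0, 0, 0, 0, 0, 0, 0.4],
    [0, 0, 0, 0, 0, 0, 0.4]
  ]
}}

```text
time: 20.65
ee_pos: [0.5551, 0.1285, 0.2233]
tcp_rot: [0.349, 0.937, 0.0, 0.0]
wrist_force: [-0.4, 0.8, 0.2]
width: 0.7
```

```bash
python3 - <<'E'
from h import *
import pickle
c=calibration("wrist"); im=capture("wrist"); pickle.dump((c,im),open("w13.pkl","wb"))
cv2.imwrite("pics/w13.png",im[:,:,::-1])
im=capture("scene"); cv2.imwrite("pics/s13.png",cv2.resize(im[180:310,260:420],None,fx=5,fy=4.5,interpolation=cv2.INTER_CUBIC)[:,:,::-1])
im=capture("top"); cv2.imwrite("pics/t13.png",im[:,:,::-1])
print(state()["ee_pos"],state()["wrist_force"])
E
```

```text
[0.55513973 0.12862021 0.2229851 ] [-0.70234412  0.2195275  -0.00830679]
```

View pics/w13.png

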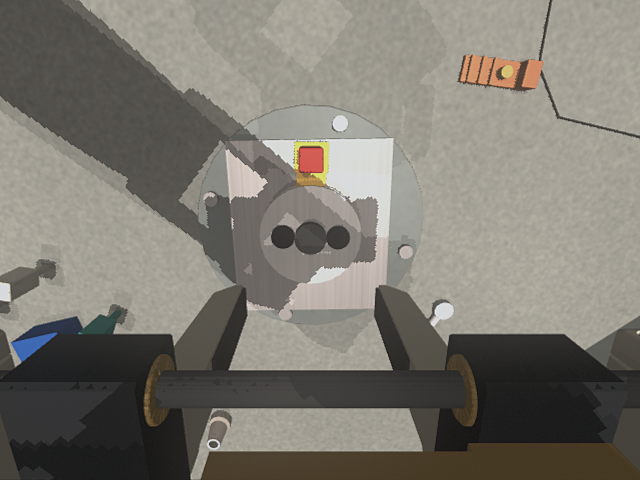

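View pics/s13.png

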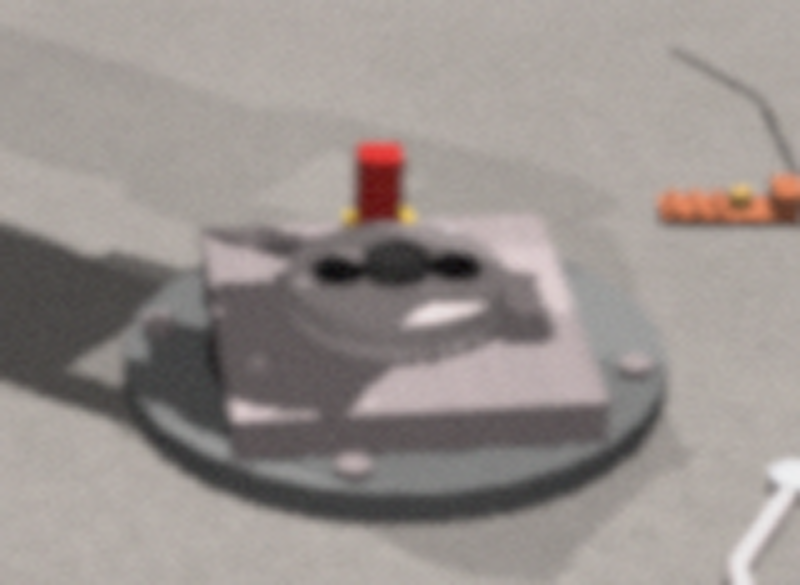

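View pics/t13.png

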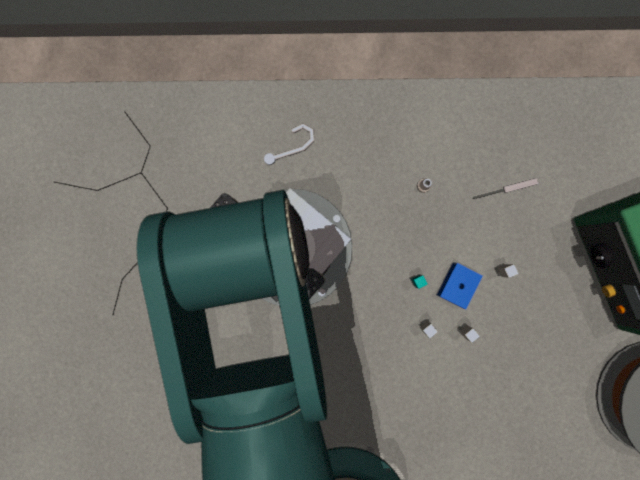

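```bash
python3 - <<'E'
from h import *
import pickle
c,im=pickle.load(open("w13.pkl","rb"))
cv2.imwrite("pics/c13.png",cv2.resize(im[125:205,270:360],None,fx=7.5,fy=7.5,interpolation=cv2.INTER_CUBIC)[:,:,::-1])
for r in (.0789,.078):
  for z in (.053,.097):
    a=np.radians(78.1+61); p=np.array([.571+r*np.cos(a),.1155+r*np.sin(a),z]); print(z,p,(proj("wrist",p,c)-[270,125]+.5)*7.5)
E
```

```text
0.053 [0.51136316 0.16715905 0.053     ] [310.51791484 244.99927429]
0.097 [0.51136316 0.16715905 0.097     ] [311.21680538 269.92791661]
0.053 [0.51204343 0.16656978 0.053     ] [310.50632893 251.93375118]
0.097 [0.51204343 0.16656978 0.097     ] [311.20310325 277.76013047]
```

View pics/c13.png

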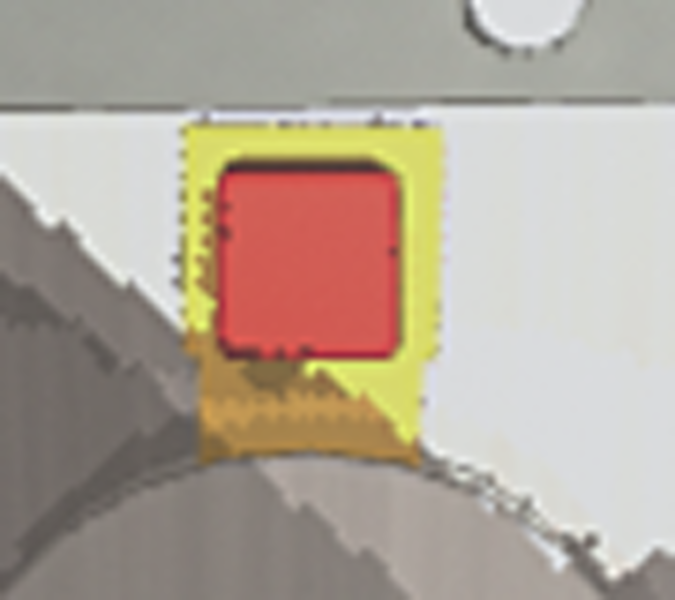

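The grip stands square and centred on the lug. Its top centre is at crop (310,263) against a predicted (311,270) for a fully seated pin. The wheel is held back and the arm is clear, so I'm handing in.

```bash
python3 -c "
from bench import *
print(finish_job(), state()['time'], state()['wrist_force'])"
```

```text
the job is handed in; nothing more can be done
the job is handed in; nothing more can be done
```

The locking pin now stands through the lug's eye in the plate's slot and holds the wheel back at about 1.06 rad with the gripper clear. I handed the job in at about 20.8 s.

- **Grasp:** My first grasp closed above the grip. The real fingertips sit about 30 mm higher than the reported TCP suggests, so I opened, went 27 mm lower and gripped the pin properly. Nothing was displaced by the miss.
- **Turning and insertion:** I put the pin 7 mm into the eye, turned the wheel about 61° counter-clockwise and felt downward. The tip dropped into the slot on the first try. The downward press reached at most 8.5 N, and the side load from the spring was about 5 N.
- **Last checks before handing in:**
  - The seating force appeared at the exact height expected for fully home (TCP z 0.043 m).
  - After release, the pictures show the pin upright, its grip on the lug and the wheel still held.
  - The nozzle cup, tip cleaner and hook look unmoved in the top view, and so do the look-alike pins there. The arm hid the clamp jaw from above, but it looks unmoved in the scene camera.
- **Disagreements:** The top and wrist cameras differed by 1 to 1.5 mm on the pin and eye positions, which is within the stated calibration. In the final picture the grip sat about 1 mm from its predicted spot. I had no direct reading of the final wheel angle, and handing in gives no verdict.

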